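# Turn the pan handles in and put the coffee bits away

## Robot

A 6-joint arm with a two-finger parallel gripper is mounted at the origin on the work surface. World frame = base frame: x ahead of the robot, y to its left, z up, the work surface at z = 0. Lengths are in m, angles in rad, forces in N, time in s.
With the tool pointing down it reaches from about 0.275 to 0.85 m from the base axis. Payload 19 kg.
Tool frame: the origin (TCP) lies on the centre line of the jaws, within the pads' length; the fingertips stand 14 mm ahead of it and the grasp point (between the pads) lies 5 mm behind it (ctrl.tcp_to_tips is the distance from the TCP to the fingertips, in m); z points along the fingers, y is the direction in which the jaws open and shut (so a half turn about z gives the same grasp; the last joint's range is limited). The gripper opens to 85 mm and grips with 20 to 120 N. Pads are 22 mm wide; open, the fingers measure 114 mm over their backs; the gripper's body (76 mm by 85 mm) begins 54 mm behind the grasp point. The pads swing forward as they close: fully open they stand 13 mm farther back than shut.
Start: joints at [1.159, 0.15, 1.437, -0, 1.554, -0.134], TCP at [0.158, 0.553, 0.245] pointing down, gripper open.
Joint ranges: [-2.8, 2.8], [-0.68, 2.1], [0.12, 2.68], [-1.39, 4.53], [0.16, 2.79], [-2.81, 2.81]. Speed limits (rad/s): [1.89, 1.89, 2.22, 3.01, 3.01, 3.01].

## Interface

Orientations are given as a rotation vector (axis times angle).
In Python, from bench import ctrl gives the robot as it stands. The module is installed in compiled form; this text tells all that it offers. Calls block until the motion is done:
- ctrl.move_ptp(position, orientation): joint-space move of the TCP to a pose.
- ctrl.line_to(position, rotation=None, feed=0.15, threshold=None): straight line of the TCP; rotation=None keeps the orientation; feed is the mean speed in m/s. With threshold (N) it stops when the force on the tool has changed by that much, and returns True; else False.
- ctrl.move_j(angles): joint-space move.
- ctrl.gripper_to(opening, f_grip=None): finger opening in m; f_grip is the grip in N (None keeps the last); returns when the fingers have stopped.
- ctrl.hold(seconds).
- ctrl.ik(position, orientation): joint angles nearest the present ones, or None.
- ctrl.sense(): the state.
- ctrl.camera(name): name is "side" or "top"; returns a dict with "color" (384x512x3 uint8, red, green, blue), "K" (3x3 intrinsics, pixels), "distortion" ([k1, k2, p1, p2, k3] as OpenCV has them; the pictures are not rectified), "extrinsics" (4x4, takes a point from camera to world coordinates). Camera axes: x right, y up, looking along -z (the intrinsics and any distortion apply to the point x, -y, -z); pixel columns grow to the right and rows downward; lengths in m; the calibration is good to about 2 mm. A picture is of the moment at which its call begins. There is no depth.
A pose or a line that the arm cannot do raises ctrl.Unreachable and nothing moves.
- ctrl.finish_job(): hands the job in, once; it reports no verdict.
Trained networks look in a picture, given as the dict that the camera call returned (one of the last four; its "shot" number tells which), for a name from the list of things; names that differ only in an ending like _2 or _b are one class to them, and where a whole thing is asked for, a point or a joint stands for the part that bears it (a point fixed in the world has none). Each returns a list of dicts, best first, with "conf" (0 to 1); they miss things now and then, are a little off and sometimes report something else, mostly with a low value. They report only what shows in the picture. A call takes as long as a camera call.
- ctrl.find_in(label, picture): "uv" ([column, row] in pixels, amid what is visible of it).
The state is a dict: "t": time; "joint_pos": joint angles; "dq": joint speeds; "effort": joint torques, N m; "ee_pos": TCP position; "orientation": TCP orientation; "ft_force": force on the tool from outside, world axes, zero at the start; "wrist_torque": the same for the moment, N m; "width": finger opening in m.
Only numpy, scipy, OpenCV 4.12 (cv2) and the standard library are available. Lean on these libraries where they do the work, as an engineer would, in place of code of your own. Each camera call takes 0.05 s, during which the arm holds its last target. There are 200 camera calls.

## Task

The saucepan's and the milk pan's handles jut out over the front of the hob: first swing both inward, leaving each pan on its spot, until the handles lie wholly over the glass with at least a finger's width between them, the other pan and the kettle. Then put every coffee capsule lying in front of the hob into the clear acrylic bin and every bag clip into the bamboo tray. Once they are all in, swing the bin's flap fully shut; leave everything else where it stands.

Things in the scene. Friction and masses are not known exactly. Their poses are not given: they have to be found in the camera images.
- hob: flush black induction glass, 500 (x) x 580 (y) mm, 4 mm proud of the counter, fixed. Origin: centre of its underside; x runs away from the robot, y to the left. Its front edge, nearest the robot, is at x = -250 mm, its sides at y = +-290 mm. Four printed zone rings: the two pans stand on the front ones (either pan on either), the kettle on the rear right one
- saucepan: larger loose steel pan, 160 mm across, 70 high, 0.5 to 0.9 kg, standing on the glass. Origin: centre of its underside. Its one straight level handle lies along its own +x: black bar 18 mm wide, 14 high, centreline 56 mm above the origin, from the wall (80 mm) out to 205 mm from the pan's axis. At the start it points roughly at the robot, over the glass's front edge
- saucepan_tip (a point): end of the saucepan's handle, on its centreline, 205 mm from the pan's axis
- saucepan_grip (a point): point on the handle's centreline 50 mm short of the tip, a good place to pinch it from above
- milkpan: the smaller loose steel milk pan, 130 mm across, 70 mm high, 0.35 to 0.65 kg, like the saucepan: handle along its own +x, bar 18 mm wide and 14 mm high, centreline 56 mm above the origin, from 65 mm out to 190 mm from the pan's axis; also jutting over the front edge at the start
- milkpan_tip (a point): end of the milk pan's handle, on its centreline, 190 mm from the pan's axis
- milkpan_grip (a point): point on the handle's centreline 50 mm short of the tip
- bin: fixed clear acrylic bin for capsules, open on top, 130 (x) x 170 (y) x 55 mm high, walls and floor 4 mm. Origin: centre of its underside; -x is its front (towards the robot), +x its back, where the flap is hinged
- flap (a joint): angle of the bin's clear flap about the hinge on its back rim: 0 = shut on the rim, 1.57 = upright, at most 1.9. Starts open; friction (0.12 N m) holds it where it is left; no catch. Panel 130 mm from hinge to free edge, 170 wide, 5 thick; a steel thumb tab 50 wide reaches 15 mm past the free edge's middle. Push its back towards the bin's front (-x) and down to shut it
- flap_hinge (a point): middle of the flap's hinge line: at the back rim of the bin, 65 mm behind the bin's centre and 55 mm above its underside; the hinge line runs along the bin's y
- tray: fixed bamboo tray for bag clips, 120 (x) x 150 (y) x 30 mm high, walls and floor 6 mm. Origin: centre of its underside
- capsule0: coffee capsule, plain aluminium, a stubby tapered cup 28 mm high, 37 mm across at the rim it stands on and 29 mm at the top, 10 to 20 g; origin: centre of its rim face (underside), z through its top. May be absent (None). Starts standing on the counter strip in front of the glass
- capsule1: coffee capsule, plain aluminium, a stubby tapered cup 28 mm high, 37 mm across at the rim it stands on and 29 mm at the top, 10 to 20 g; origin: centre of its rim face (underside), z through its top. May be absent (None). Starts standing on the counter strip in front of the glass
- capsule2: coffee capsule, plain aluminium, a stubby tapered cup 28 mm high, 37 mm across at the rim it stands on and 29 mm at the top, 10 to 20 g; origin: centre of its rim face (underside), z through its top. May be absent (None). Starts standing on the counter strip in front of the glass
- clip0: bag clip, plain white plastic bar 60 (its x) x 14 (its y) x 18 mm high, 15 to 31 g; origin: centre of its underside. May be absent (None). Starts lying on the counter strip in front of the glass
- clip1: bag clip, plain white plastic bar 60 (its x) x 14 (its y) x 18 mm high, 15 to 31 g; origin: centre of its underside. May be absent (None). Starts lying on the counter strip in front of the glass
- clip2: bag clip, plain white plastic bar 60 (its x) x 14 (its y) x 18 mm high, 15 to 31 g; origin: centre of its underside. May be absent (None). Starts lying on the counter strip in front of the glass
- kettle: bystander: brushed steel kettle, 140 mm across, about 200 mm high, on the rear right of the glass; origin: centre of its underside
- dripper: bystander: white ceramic coffee dripper, 110 mm across, 85 mm high; origin: centre of its underside
- scoop: bystander: black plastic measuring scoop, bowl 42 mm across with an 80 mm stem, 22 mm high, lying between the bin and the hob; origin: under its bowl
- pitcher: bystander: glass pitcher, 105 mm across, 150 mm high; origin: centre of its underside
- mug: bystander: mug, 80 mm across, 90 mm high; origin: centre of its underside

How it is judged:
By the outcome, as a careful person would: the job done as asked, in the order asked, and still so for the second after the job is handed in, with the robot touching nothing.
Of capsule0, capsule1, capsule2 only 2 to 3 are there at a start; the rules pass over those that are not, and their reading is None.
Of clip0, clip1, clip2 only 2 to 3 are there at a start; the rules pass over those that are not, and their reading is None.
At some moment in a run one of capsule0, capsule1, capsule2, clip0, clip1, clip2 may be knocked a few centimetres aside while the robot is not near it.
Once in a run the grip may slacken for a moment while it holds something.
It also fails if it takes over 208 s, if anything falls off the work surface, if the arm or the gripper's body presses on something with over 40 N, if the wrist force passes 120 N, or if a joint passes its speed limit or range.

## Working session

There is one attempt and no reset: what is moved stays moved. The work goes in short steps, each a Python script; the robot and the scene stay as the last script left them, time stands still between calls to the robot, and variables do not carry over. Pictures are saved under pics/ and viewed, about 12 in all and at most 16, crops included, and the job is handed in when it is done.

```bash
mkdir -p pics; cat > h.py <<'E'
import numpy as np, cv2
from bench import ctrl
from scipy.spatial.transform import Rotation as R
def proj(p,c):
    E=np.linalg.inv(c["extrinsics"]); q=(E[:3,:3]@np.atleast_2d(p).T).T+E[:3,3]
    q=q*[1,-1,-1]
    return cv2.projectPoints(q.reshape(-1,1,3),np.zeros(3),np.zeros(3),np.array(c["K"],float),np.array(c["distortion"],float))[0].reshape(-1,2)
def ray(uv,c):
    n=cv2.undistortPoints(np.array(uv,float).reshape(-1,1,2),np.array(c["K"],float),np.array(c["distortion"],float)).reshape(-1,2)
    d=np.c_[n[:,0],-n[:,1],-np.ones(len(n))]@c["extrinsics"][:3,:3].T
    return c["extrinsics"][:3,3],d
def atz(uv,c,z):
    o,d=ray(uv,c); return o+d*((z-o[2])/d[:,2])[:,None]
def save(c,name,box=None,s=1):
    im=c["color"][:,:,::-1]
    if box: im=im[box[1]:box[3],box[0]:box[2]]
    cv2.imwrite("pics/"+name,cv2.resize(im,None,fx=s,fy=s,interpolation=cv2.INTER_CUBIC))
def down(yaw): # jaw axis (tool y) at angle yaw from world... tool x at yaw
    return (R.from_euler('z',yaw)*R.from_rotvec([np.pi,0,0])).as_rotvec()
E
python3 - <<'E'
from h import *
np.set_printoptions(precision=3,suppress=True)
s=ctrl.sense();print(s["t"],s["orientation"],s["width"],ctrl.tcp_to_tips)
for n in("top","side"):
    c=ctrl.camera(n);save(c,n+"0.png",s=1.5)
    print(n,c["extrinsics"][:3],c["K"][0][0])
    for l,z in [("hob",.004),("saucepan",.07),("saucepan_tip",.06),("milkpan",.07),("milkpan_tip",.06),("bin",.03),("flap",.1),("tray",.01),("capsule0",.014),("clip0",.009),("kettle",.1),("dripper",.04),("scoop",.01),("pitcher",.07),("mug",.04)]:
        for f in ctrl.find_in(l,c)[:4]:
            print(l,np.round(f["uv"],1),round(f["conf"],2),atz(f["uv"],c,z)[0][:2] )
print(ctrl.sense()["t"])
E
```

```text
0.0 [-0.435 -3.111  0.002] 0.08528325717906697 0.014
top [[-0.022  0.998 -0.05   0.504]
 [-1.    -0.022 -0.006  0.016]
 [-0.007  0.05   0.999  1.875]] 475.4427867440499
hob [221.3 150.7] 0.66 [0.758 0.15 ]
hob [270.7 140. ] 0.63 [ 0.796 -0.047]
saucepan [268.7 188.2] 0.72 [ 0.601 -0.033]
saucepan [384.5 181. ] 0.29 [ 0.619 -0.479]
saucepan_tip [266.6 189.6] 0.83 [ 0.597 -0.025]
saucepan_tip [115.1 238.2] 0.26 [0.422 0.565]
milkpan [192.8 189.6] 0.73 [0.602 0.257]
milkpan_tip [189.6 185.8] 0.81 [0.618 0.27 ]
bin [353.1 223.3] 0.89 [ 0.459 -0.36 ]
flap [371.6 209.4] 0.68 [ 0.511 -0.418]
tray [174.5 244.7] 0.82 [0.39  0.341]
tray [366.9 208.2] 0.73 [ 0.517 -0.421]
capsule0 [232.2 234.6] 0.43 [0.426 0.112]
clip0 [311.4 232.6] 0.63 [ 0.426 -0.198]
clip0 [288.4 232.4] 0.47 [ 0.429 -0.108]
kettle [270.2 138.2] 0.72 [ 0.788 -0.042]
dripper [332.2 151. ] 0.92 [ 0.742 -0.285]
scoop [371.9 206.5] 0.67 [ 0.523 -0.441]
scoop [314.4 203.1] 0.43 [ 0.542 -0.213]
pitcher [112.4 238.4] 0.71 [0.421 0.572]
pitcher [385. 181.] 0.66 [ 0.619 -0.481]
pitcher [270.5 137.9] 0.48 [ 0.794 -0.044]
mug [113.2 238
[... 391 characters left out ...]
6 0.232]
milkpan_tip [217.  158.7] 0.72 [0.605 0.245]
bin [287.3 254. ] 0.46 [ 0.546 -0.197]
flap [336.8 296.2] 0.8 [ 0.522 -0.4  ]
flap [264.4 212.9] 0.47 [ 0.554 -0.082]
tray [153.4 176.5] 0.67 [0.406 0.357]
capsule0 [198.6 215. ] 0.61 [0.432 0.101]
capsule0 [210.4 233.5] 0.56 [0.42  0.014]
clip0 [215.1 159.9] 0.72 [0.626 0.295]
clip0 [254.9 274.4] 0.7 [ 0.439 -0.182]
clip0 [185.7 205.1] 0.54 [0.424 0.168]
kettle [313.7 175.9] 0.61 [ 0.774 -0.058]
dripper [356.8 237.8] 0.56 [ 0.737 -0.284]
scoop [288.5 255.8] 0.72 [ 0.555 -0.194]
pitcher [387.7 302.1] 0.85 [ 0.624 -0.479]
pitcher [213.3 161.4] 0.2 [0.582 0.231]
mug [128.6 137.3] 0.85 [0.425 0.579]
mug [267.2 209.6] 0.67 [ 0.603 -0.036]
1.6
```

```bash
python3 - <<'E'
from h import *
c=ctrl.camera("top");save(c,"t1.png",(140,110,410,270),2.95)
c=ctrl.camera("side");save(c,"s1.png",(110,100,430,340),2.5)
E
```

```text
(no output)
```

View pics/t1.png

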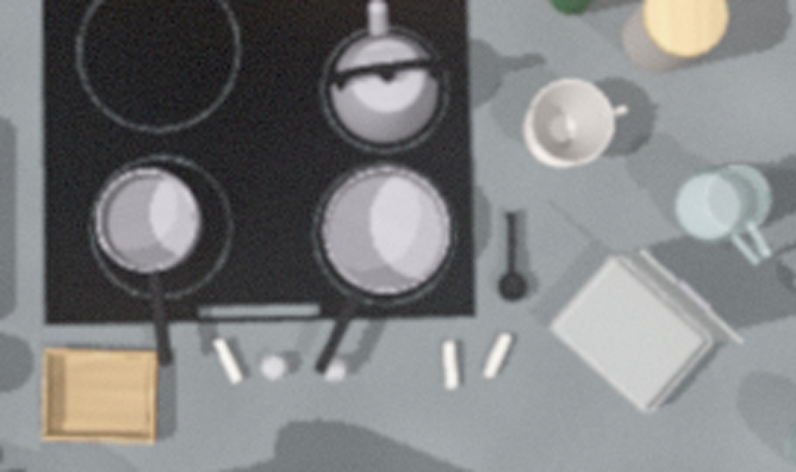

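View pics/s1.png

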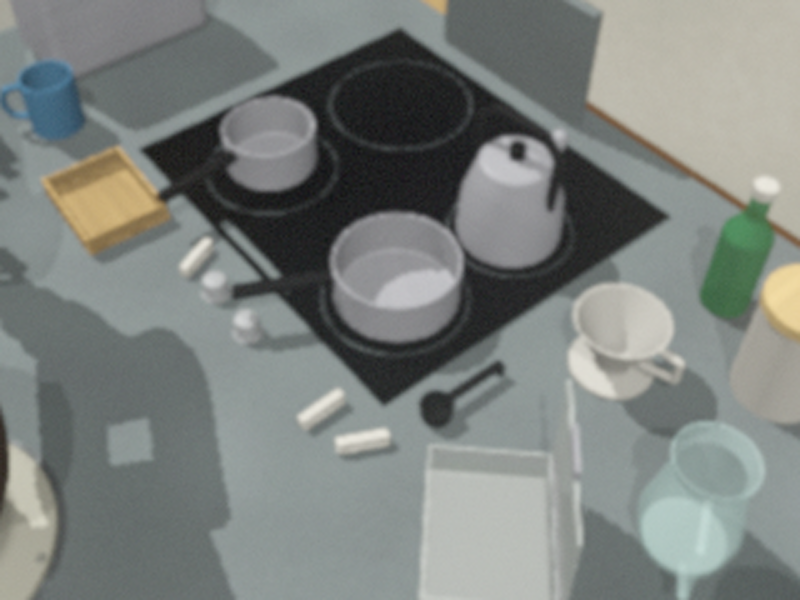

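Top crop: three white clips at about (228,361), (450,364) and (498,355). There are two capsules at (273,367) and (335,370), the second partly under the saucepan's handle. The saucepan is at (387,230) with its tip at (322,370), the milk pan at (148,220) with its tip at (165,362), and the bin is yawed with its flap upright on the right. Next I'll measure precisely in an ortho-rectified top view.

```bash
cat >> h.py <<'E'
def ortho(c,z,x0,x1,y0,y1,s=.001):
    # rows: x decreasing downward ; cols: y decreasing rightward
    X,Y=np.meshgrid(np.arange(x1,x0,-s),np.arange(y1,y0,-s),indexing='ij')
    uv=proj(np.c_[X.ravel(),Y.ravel(),np.full(X.size,z)],c).astype(np.float32).reshape(X.shape+(2,))
    return cv2.remap(c["color"],uv[...,0],uv[...,1],cv2.INTER_CUBIC)[:,:,::-1].copy()
def blobs(c,z,x0,x1,y0,y1,lo=140,name=None):
    im=ortho(c,z,x0,x1,y0,y1); hsv=cv2.cvtColor(im,cv2.COLOR_BGR2HSV)
    m=((hsv[...,2]>lo)).astype(np.uint8)
    if name: cv2.imwrite("pics/"+name,cv2.resize(im,None,fx=2,fy=2))
    out=[]
    for k in cv2.findContours(m,cv2.RETR_EXTERNAL,cv2.CHAIN_APPROX_NONE)[0]:
        if cv2.contourArea(k)<150: continue
        (u,v),wh,a=cv2.minAreaRect(k)
        b=cv2.boxPoints(((u,v),wh,a)); e=max(b[1]-b[0],b[2]-b[1],key=np.linalg.norm)
        # dir: world dx=-dv, dy=-du
        yaw=np.arctan2(-e[0],-e[1])%np.pi
        out.append((x1-.001*v,y1-.001*u,yaw,max(wh),min(wh),cv2.contourArea(k)))
    return out
E
python3 - <<'E'
from h import *
np.set_printoptions(precision=3,suppress=True)
c=ctrl.camera("top"); P=lambda u,v:(140+u/2.95,110+v/2.95)
for n,p,z in [("hobFL",(45,322),.004),("hobFR",(474,315),.004),("hobR",(469,0),.004),("hobL",(43,0),.004),("sp",(387,230),.074),("sptip",(322,370),.067),("mp",(148,220),.074),("mptip",(165,362),.067),
 ("binA",(622,255),.055),("binB",(551,325),.055),("binC",(648,410),.055),("binD",(713,345),.055),("tr1",(43,349),.03),("tr2",(157,349),.03),("tr3",(155,441),.03),("tr4",(42,438),.03),("flapL",(641,250),.19),("flapR",(741,341),.19)]:
    print(n,atz(P(*p),c,z)[0])
for b in blobs(c,.018,.33,.48,-.25,.25,170,"strip.png"): print("blob",np.round(b,3))
x0,x1,y0,y1=.45,.75,-.2,.38
g=cv2.cvtColor(ortho(c,.074,x0,x1,y0,y1),cv2.COLOR_BGR2GRAY)
for r0,r1 in((60,70),(75,85)):
    h=cv2.HoughCircles(cv2.GaussianBlur(g,(5,5),0),cv2.HOUGH_GRADIENT_ALT,1,50,param1=100,param2=.5,minRadius=r0,maxRadius=r1)
    if h is not None:
        for u,v,r in h[0][:,:3]: print("circ",x1-v*.001,y1-u*.001,r)
cv2.imwrite("pics/pans.png",np.vstack([ortho(c,.067,.33,.75,-.2,.38)]))
E
```

```text
hobFL [0.492 0.417 0.004]
hobFR [ 0.489 -0.158  0.004]
hobR [ 0.915 -0.163  0.004]
hobL [0.93  0.416 0.004]
sp [ 0.602 -0.042  0.074]
sptip [0.424 0.045 0.067]
mp [0.622 0.266 0.074]
mptip [0.438 0.248 0.067]
binA [ 0.563 -0.349  0.055]
binB [ 0.474 -0.253  0.055]
binC [ 0.36  -0.378  0.055]
binD [ 0.443 -0.466  0.055]
tr1 [0.457 0.415 0.03 ]
tr2 [0.454 0.263 0.03 ]
tr3 [0.333 0.268 0.03 ]
tr4 [0.339 0.419 0.03 ]
flapL [ 0.564 -0.346  0.19 ]
flapR [ 0.451 -0.466  0.19 ]
blob [  0.417   0.029   2.583  31.27   24.91  557.5  ]
blob [  0.426   0.114   2.678  34.883  34.435 937.   ]
blob [   0.426   -0.121    0.034   69.028   20.092 1159.5  ]
blob [   0.436   -0.183    2.7     67.492   19.768 1126.   ]
blob [   0.437    0.173    0.437   64.943   18.849 1036.5  ]
circ 0.621 0.267 65.117744
circ 0.599 -0.035000026 79.88583
circ 0.624 0.25199997 79.8559
```

View pics/pans.png

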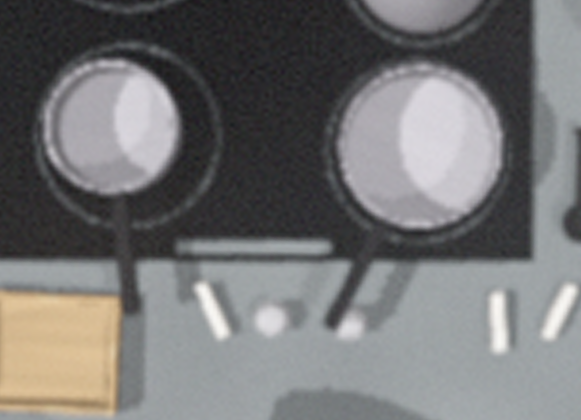

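```bash
cat >> h.py <<'E'
def swing(c,r,a0,a1,z=.055,grip=40):
    c=np.array(c); pos=lambda a,zz:[c[0]+r*np.cos(a),c[1]+r*np.sin(a),zz]
    A=np.linspace(a0,a1,int(np.ceil(abs(a1-a0)/np.radians(10)))+1)
    best=None
    for off in(0,np.pi):
        q=[ctrl.ik(pos(a,z),down(a+off)) for a in A]
        if any(k is None for k in q): continue
        j=[k[5] for k in q]; m=max(map(abs,j)); jump=np.abs(np.diff(j)).max()
        print("off",off,"j6",np.round(j[0],2),np.round(j[-1],2),"jump",jump)
        if jump<1 and (best is None or m<best[0]): best=(m,off)
    off=best[1]
    ctrl.gripper_to(.05,grip)
    ctrl.move_ptp(pos(a0,.2),down(a0+off))
    if ctrl.line_to(pos(a0,z),feed=.12,threshold=15): print("contact at descent",ctrl.sense()["ee_pos"])
    ctrl.gripper_to(.0,grip); print("w",ctrl.sense()["width"])
    for a in A[1:]: ctrl.line_to(pos(a,z),down(a+off),feed=.1)
    s=ctrl.sense(); print("w",s["width"],s["ft_force"],s["t"])
    ctrl.gripper_to(.05); ctrl.line_to(pos(a1,.2),feed=.2)
E
python3 - <<'E'
from h import *
d=np.radians
swing((.602,-.039),.155,d(153),d(60))
ctrl.move_j([1.159,0.15,1.437,0,1.554,-.134])
c=ctrl.camera("top");cv2.imwrite("pics/pans2.png",ortho(c,.067,.33,.85,-.2,.45)); print(ctrl.sense()["t"])
E
```

```text
off 0 j6 -1.2 0.55 jump 0.2101884594430854
w 0.01724777829058173
w 0.01735055898760849 [-1.9292217   0.57452531  5.9499306 ] 10.1083
13.9167
```

View pics/pans2.png

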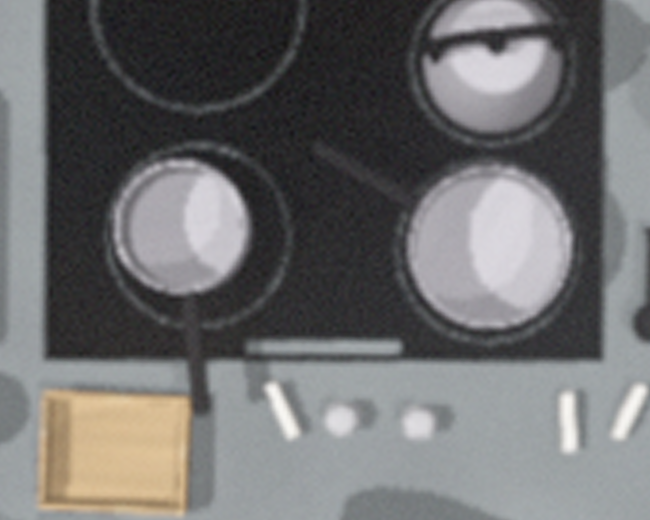

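The saucepan turned in place: its centre is still at (490,247) and the tip is now at (318,147). Two capsules, at (341,418) and (419,423), and three clips are visible. Next is the milk pan.

```bash
python3 - <<'E'
from h import *
d=np.radians
swing((.622,.267),.14,d(186),d(250))
ctrl.move_ptp([.2,.45,.25],down(0))
c=ctrl.camera("top");cv2.imwrite("pics/pans3.png",ortho(c,.067,.33,.85,-.2,.45)); print(ctrl.sense()["t"])
for b in blobs(c,.018,.35,.48,-.25,.25,170): print("blob",np.round(b,3))
cv2.imwrite("pics/bin.png",cv2.resize(ortho(c,.055,.32,.62,-.52,-.2),None,fx=1.8,fy=1.8))
E
```

```text
off 0 j6 -1.34 -2.69 jump 0.20141221607119397
off 3.141592653589793 j6 1.81 0.45 jump 0.20141221607119508
w 0.01733831292733499
w 0.017099892417325784 [-1.02759653 -0.82028781  5.05179413] 20.2583
23.5083
blob [4.220e-01 3.400e-02 1.571e+00 3.300e+01 3.300e+01 8.825e+02]
blob [4.34e-01 7.00e-02 0.00e+00 3.40e+01 3.30e+01 8.84e+02]
blob [ 4.2600e-01 -1.2100e-01  3.4000e-02  6.8132e+01  2.0160e+01  1.1445e+03]
blob [ 4.3600e-01 -1.8300e-01  2.7130e+00  6.7535e+01  1.9904e+01  1.1265e+03]
blob [4.3700e-01 1.7300e-01 4.2700e-01 6.6208e+01 1.8621e+01 1.0725e+03]
```

View pics/pans3.png

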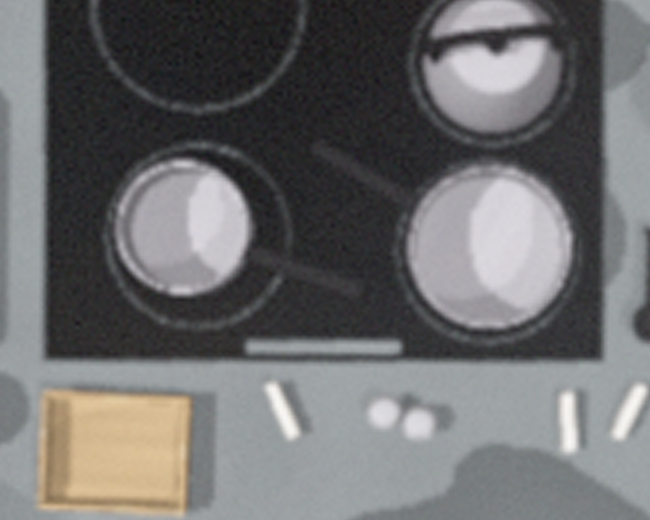

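View pics/bin.png

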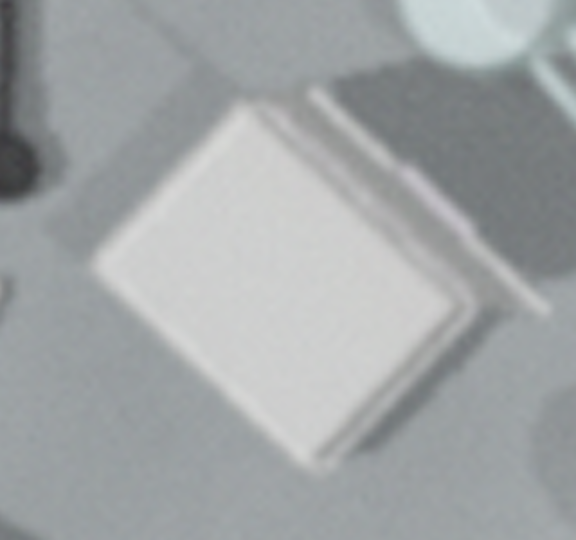

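Both handles now lie inside the glass: the milk pan tip is at (360,290) and its centre hasn't moved. One capsule was knocked next to the other, now at (383,412) and (419,423). Capsules next; I measured the bin corners from its picture, which puts its yaw at about -42.5° with the flap upright.

```bash
cat >> h.py <<'E'
BIN=np.array([.464,-.358]); BY=np.radians(-42.5); TRAY=np.array([.396,.341])
def binxy(x,y): return BIN+[x*np.cos(BY)-y*np.sin(BY), x*np.sin(BY)+y*np.cos(BY)]
def yaw_for(p,yaw):
    return min((abs(q[5]),o) for o in(down(yaw),down(yaw+np.pi)) if (q:=ctrl.ik(p,o)) is not None)[1]
def pick(xy,yaw,wide,z,grip,wmin,wmax):
    p=[xy[0],xy[1],.13]; o=yaw_for(p,yaw)
    ctrl.gripper_to(wide,grip); ctrl.move_ptp(p,o)
    if ctrl.line_to([*xy,z],feed=.12,threshold=8): print("contact",ctrl.sense()["ee_pos"])
    ctrl.gripper_to(0,grip); ctrl.line_to([*xy,.14],feed=.15)
    w=ctrl.sense()["width"]; print("grip w",round(w,4)); assert wmin<w<wmax
def place(xy,yaw,z,opening,wmin,wmax):
    p=[xy[0],xy[1],.14]; ctrl.line_to(p,yaw_for(p,yaw),feed=.22)
    w=ctrl.sense()["width"]; assert wmin<w<wmax,("lost",w)
    ctrl.line_to([*xy,z],feed=.12,threshold=10); print("place",ctrl.sense()["ee_pos"],ctrl.sense()["width"])
    ctrl.gripper_to(opening); ctrl.line_to(p,feed=.2)
E
python3 - <<'E'
from h import *
a=np.radians(71.6)
for xy,by in (((.434,.070),.035),((.422,.034),-.035)):
    pick(xy,a,.056,.016,30,.026,.040)
    place(binxy(-.015,by),BY,.036,.049,.026,.040)
ctrl.move_ptp([.25,-.2,.25],down(0))
c=ctrl.camera("top")
for b in blobs(c,.018,.35,.48,-.25,.25,170): print("blob",np.round(b,3))
cv2.imwrite("pics/all4.png",ortho(c,.02,.3,.75,-.52,.45,.00125)); print(ctrl.sense()["t"])
E
```

```text
grip w 0.0302
place [ 0.47692488 -0.32232156  0.03676585] 0.030208397884338836
grip w 0.0304
place [ 0.4296079  -0.37395267  0.03671645] 0.03023014627699346
blob [ 4.2600e-01 -1.2100e-01  6.5000e-02  6.7248e+01  1.9263e+01  1.1115e+03]
blob [ 4.3600e-01 -1.8300e-01  2.7020e+00  6.7116e+01  1.9800e+01  1.1195e+03]
blob [4.3700e-01 1.7300e-01 4.4600e-01 6.5346e+01 1.7062e+01 9.2800e+02]
41.6583
```

```bash
python3 - <<'E'
from h import *
for xy,yaw,dy,z in (((.437,.173),.435,.035,.027),((.426,-.121),.045,-.035,.027),((.436,-.183),2.705,0,.046)):
    pick(xy,yaw,.042,.015,30,.008,.020)
    place(TRAY+[0,dy],np.radians(1.5),z,.026,.008,.020)
ctrl.move_ptp([.25,.0,.3],down(0))
c=ctrl.camera("top"); print(ctrl.sense()["t"])
cv2.imwrite("pics/all5.png",ortho(c,.02,.3,.75,-.52,.45,.00125))
E
```

```text
grip w 0.0133
place [0.39632785 0.37625911 0.02769606] 0.013121934606329788
grip w 0.0131
place [0.39635518 0.3061977  0.02763555] 0.01303139881462123
grip w 0.0128Traceback (most recent call last):
  File "<stdin>", line 4, in <module>
  File "h.py", line 67, in place
    p=[xy[0],xy[1],.14]; ctrl.line_to(p,yaw_for(p,yaw),feed=.22)
                         ~~~~~~~~~~~~^^^^^^^^^^^^^^^^^^^^^^^^^^^
bench.Unreachable: the arm cannot follow that straight line within its joint ranges
```

Holding the third clip. The straight line would have to wrap joint 6, so I'll use the joint-space move instead.

```bash
sed -i 's/ctrl.line_to(p,yaw_for(p,yaw),feed=.22)/ctrl.move_ptp(p,yaw_for(p,yaw))/' h.py; python3 - <<'E'
from h import *
print(ctrl.sense()["width"],ctrl.sense()["ee_pos"])
place(TRAY,np.radians(1.5),.046,.026,.008,.020)
ctrl.move_ptp([.25,.0,.3],down(0))
c=ctrl.camera("top"); print(ctrl.sense()["t"])
cv2.imwrite("pics/all5.png",ortho(c,.02,.3,.75,-.52,.45,.00125))
c=ctrl.camera("side");save(c,"s5.png",(110,100,430,384),2)
E
```

```text
0.012825824673634236 [ 0.43564389 -0.18276059  0.1391012 ]
place [0.39636118 0.34116899 0.04667157] 0.013245699285324366
72.0917
```

View pics/all5.png

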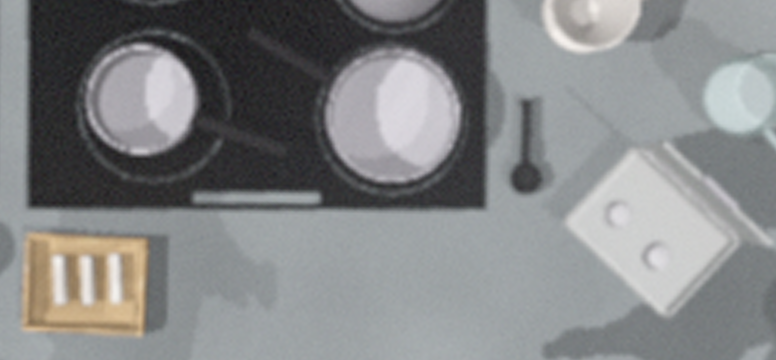

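View pics/s5.png

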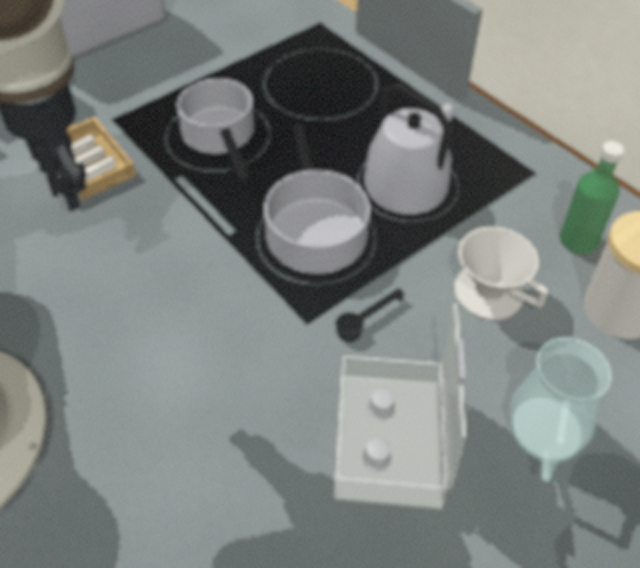

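All three clips are in the tray, both capsules are in the bin, and the strip is empty. Now I'll shut the flap, pushing it from behind along an arc.

```bash
python3 - <<'E'
from h import *
tip=ctrl.tcp_to_tips
def P(xl,z): return [*binxy(.065+xl,0),z+tip]
ctrl.gripper_to(0,30)
p=P(.05,.28); o=yaw_for(p,BY); ctrl.move_ptp(p,o)
print("down contact",ctrl.line_to(P(.05,.165),feed=.12,threshold=6))
r=.11; n=lambda f:(-r*np.cos(f)+(.011*abs(np.sin(f))+.004)*np.sin(f), .055+r*np.sin(f)+(.011*abs(np.sin(f))+.004)*np.cos(f))
for f in np.radians(np.arange(90,3,-8)):
    x,z=n(f); h=ctrl.line_to(P(x,z),feed=.08,threshold=15)
    if h: print("force at",np.degrees(f),ctrl.sense()["ft_force"]);break
else:
    x,z=n(0); print("end",ctrl.line_to(P(x,.052),feed=.03,threshold=8),ctrl.sense()["ee_pos"][2]-tip)
e=ctrl.sense()["ee_pos"]; ctrl.line_to([e[0],e[1],.25],feed=.15)
ctrl.move_ptp([.25,.0,.3],down(0))
c=ctrl.camera("top"); print(ctrl.sense()["t"])
a=ortho(c,.02,.3,.9,-.52,.45,.00125); cv2.imwrite("pics/all6.png",a)
c=ctrl.camera("side");save(c,"s6.png",(250,190,450,370),3)
E
```

```text
down contact False
end True 0.060400430480807385
83.1
```

View pics/all6.png

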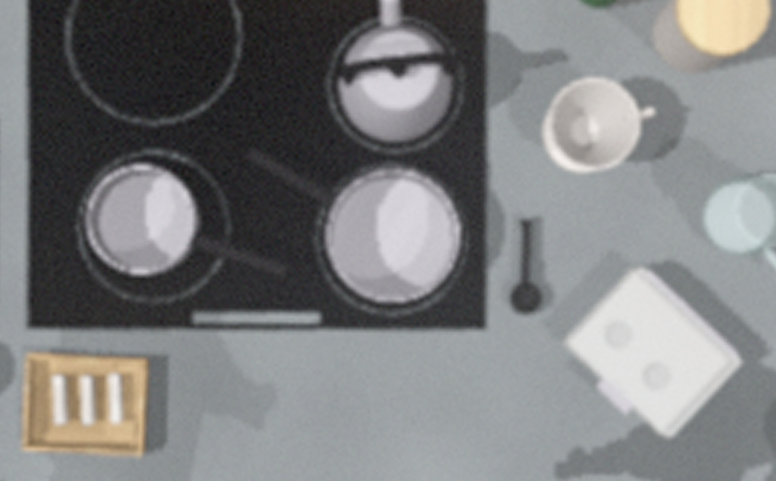

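View pics/s6.png

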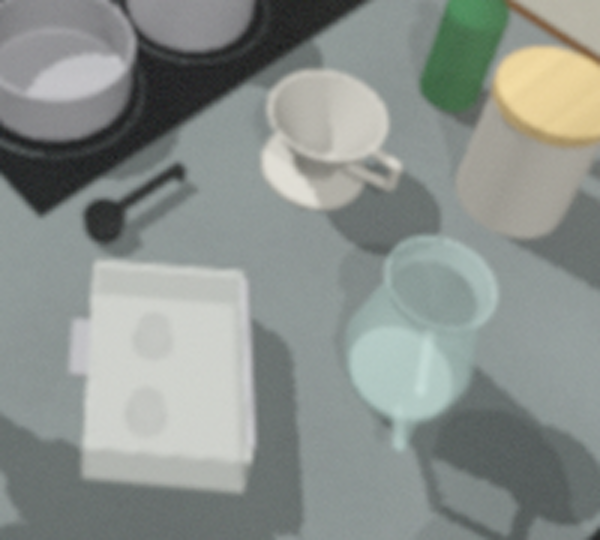

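The flap lies flat on the rim with its tab at the bin's front (610,390), both capsules are inside it, and the rest of the scene hasn't moved. Handing in.

```bash
python3 -c "
from bench import ctrl
ctrl.finish_job()"
```

```text
the job is handed in; nothing more can be done
```

The whole task is done and handed in, with the robot's clock at about 83 s of the 208 s allowed.

- **Pans:** I swung the saucepan's handle to about 60° and the milk pan's to about 250°, pinching each and following an arc about the pan's axis. In the last picture both handles lie wholly over the glass, and both pans are still on their spots. From my planned angles, the tightest gap is about 55 mm, between the milk pan's handle tip and the saucepan.
- **Capsules and clips:** Two capsules were there, and both are in the bin. Three clips were there, and all are in the tray. One capsule was knocked aside during the run, so I measured it again before picking it up. No grip was lost.
- **Flap:** I pushed it shut from behind after everything was in. The fingertips met firm resistance at 60 mm height, which matches the panel lying on the 55 mm rim. The last top and side pictures show it flat.
- **Everything else:** The kettle, dripper, scoop, pitcher and tray look unmoved in the last top picture. The mug was outside its crop; the arm never went near it.

One move failed: a straight-line carry of the third clip was refused as unreachable. I used a joint-space move instead, with the clip still held. No check disagreed.

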